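Close the notions box on its sloping stand

ROBOT

A 6-joint arm with a two-finger parallel gripper is mounted at the origin on the work surface. World frame = base frame: x ahead of the robot, y to its left, z up, the work surface at z = 0. Lengths are in mm, angles in rad, forces in N, time in s.
With the tool pointing down it reaches from about 350 to 775 mm from the base axis. Payload 7.3 kg.
Tool frame: the origin (TCP) lies midway between the tips of the shut fingers; the grasp point (between the pads) lies 19 mm behind it; z points along the fingers, y is the line along which they close (so a half turn about z gives the same grasp; the last joint's range is limited). The gripper opens to 92 mm and grips with 3 to 60 N. Pads are 19 mm wide; open, the fingers measure 130 mm over their backs; the gripper's body (75 mm by 190 mm) begins 47 mm behind the grasp point.
Start: joints at [1.167, 0.342, 1.524, -0, 1.275, -0.146], TCP at [133.835, 507.674, 226.741] pointing down, gripper open.
Joint ranges: [-2.53, 2.53], [-0.77, 2.02], [0.04, 2.7], [-1, 4.14], [0.28, 2.66], [-3.11, 3.11]. Speed limits (rad/s): [2.57, 2.57, 3.14, 3.14, 3.14, 3.14].

INTERFACE

Orientations are given as [roll, pitch, yaw] about the fixed x, y, z axes, in that order (R = Rz(yaw) Ry(pitch) Rx(roll)).
In Python, from plant import * gives the robot as it stands.
- The arm moves only by the tool step_arm, never from a script. Its argument "deltas" is one flat list of numbers, 5 for each row, row after row: the shift along the world's x, y, z in mm, then the turn about the world's z in degrees, then the finger opening in mm, from 0 to 91.8. In form: [tx, ty, tz, turn, gripper, tx, ty, tz, turn, gripper, ...]. A call has exactly 10 rows; each row shifts and turns the commanded pose from where the row before left it; what a row does not reach is not made up. A row lasts 1/8 s, in which the tool goes at most 62.5 mm and 10.7 degrees, less where a joint would pass 70% of its speed; a pose out of reach is approached as far as the arm can. A call is refused whole if a number of a shift passes 62.5 or a number of a turn 10.7, either way. A call with a gripper value outside its range is refused whole. The fingers move at their own pace and stop on an object; the grip force is fixed at half the most. Time passes only in rows, so rows that do not move let the fingers close, or fill a call up. It gives the time, the measured TCP pose, the force, the opening and the grip force at its end, in the units of the state.
- get_obs(): the state, without advancing time (a new reading comes with each control period).
- capture(name): name is "scene" or "top" or "wrist"; returns the picture (400x640x3 uint8, red, green, blue); there is no depth.
- camera_params(name): a dict with "mtx" (3x3 intrinsics, pixels), "rvec" (rotation vector, rad) and "tvec" (3), from world to camera coordinates, as OpenCV has them. Camera axes: x right, y down, z forward; pixel columns grow to the right and rows downward; lengths in mm; the calibration is good to about 2 mm. A picture is of the moment at which its call begins: read the wrist's pose just before it. camera_params takes no time and is no camera call; for the wrist camera it gives the pose at the moment of the call.
- close_job(): hands the job in; it is judged then, once.
The state is a dict: "time": time; "joint_positions": joint angles; "dq": joint speeds; "tau": joint torques, N m; "tool_pos": TCP position; "tcp_rot": TCP orientation; "contact_force": force on the tool from outside, world axes, zero at the start; "moment": the same for the moment, N m; "grip_width": finger opening in mm; "finger_force": force on a finger pad.
Only numpy, scipy, OpenCV 4.12 (cv2) and the standard library are available. Lean on these libraries where they do the work, as an engineer would, in place of code of your own. Each camera call takes 0.05 s, during which the arm holds its last target. There are 200 camera calls.

TASK

Take the loose lid by its handle, set it squarely and fully down on the open teal notions box on the sloping stand without letting it drop, and let go of it. Then flip all four of its pink side clips down until each lies flat against the box. Leave the rotary cutter, the dish and the thread cone where they are.

Things in the scene. Friction and masses are not known exactly. Their poses are not given: they have to be found in the camera images.
- box: open teal box fixed on the stand; outside 120 (x) by 150 (y) by 80 mm tall (z), walls 4 mm, holding reels 55 mm tall. Origin: centre of its underside. Its axes are tipped with the slope: z points out of its mouth, 0.5 rad from vertical, leaning towards the stand's low front edge; y is level. A ridge 4 mm proud runs along its walls 20 to 24 mm below the rim.
- box_rim (a point): centre of the box's mouth, in the plane of its rim (80 mm along z from the box origin); same axes as box
- stand: fixed plywood stand that slopes down towards its -x side, roughly towards the robot; z up, origin under it on the mat. Its sloping board, 150 by 170 mm, carries the box and has a front ledge 13 mm up the box wall. The box rim is 98 mm above the mat at the low front, 156 mm at the back: carry the lid well above it
- lid: loose off-white lid, 0.3 to 0.55 kg; plate 130 (x) by 160 (y) by 8 mm. Origin: centre of the plate's underside, at box_rim when seated, axes parallel to the box's, either way round. A tapered lip reaches 15 mm below the plate and centres it in the mouth (1.5 mm play when seated, entry forgives about 4 mm). It starts flat on the mat, resting on its lip.
- lid_handle (a point): middle of the teal bridge handle on the lid, 33 mm above the lid origin: a bar 18 mm thick (lid x), 64 mm long (lid y), reaching from 24 to 42 mm above the lid origin, to be gripped across its thickness
- clip_a (a joint): pink hinged flap on the lid's +x side. Joint 0: straight down against the box wall (stop); grows as it swings out and up: 1.57 level, 2.4 most. Starts at 1.5 to 2.3. Friction (0.04 N m) holds it where it is left, no spring. Hinge line along lid y at x = +69.5 mm, z = +3 mm; flap 70 mm wide, 40 mm long, 5 mm thick. Shut, its outer face is 72 mm from the lid's centre; press on this face.
- clip_b (a joint): pink hinged flap on the lid's +y side. Joint 0: straight down against the box wall (stop); grows as it swings out and up: 1.57 level, 2.4 most. Starts at 1.5 to 2.3. Friction (0.04 N m) holds it where it is left, no spring. Hinge line along lid x at y = +84.5 mm, z = +3 mm; flap 60 mm wide, 40 mm long, 5 mm thick. Shut, its outer face is 87 mm from the lid's centre.
- clip_c (a joint): pink hinged flap on the lid's -x side. Joint 0: straight down against the box wall (stop); grows as it swings out and up: 1.57 level, 2.4 most. Starts at 1.5 to 2.3. Friction (0.04 N m) holds it where it is left, no spring. As clip_a, hinge at x = -69.5 mm.
- clip_d (a joint): pink hinged flap on the lid's -y side. Joint 0: straight down against the box wall (stop); grows as it swings out and up: 1.57 level, 2.4 most. Starts at 1.5 to 2.3. Friction (0.04 N m) holds it where it is left, no spring. As clip_b, hinge at y = -84.5 mm.
- clip_a_edge (a point): middle of the free lower edge of the flap clip_a, 40 mm from its hinge line
- clip_b_edge (a point): middle of the free lower edge of the flap clip_b, 40 mm from its hinge line
- clip_c_edge (a point): middle of the free lower edge of the flap clip_c, 40 mm from its hinge line
- clip_d_edge (a point): middle of the free lower edge of the flap clip_d, 40 mm from its hinge line
- cutter: bystander: rotary cutter with yellow handle, 155 mm long, 48 mm tall at the blade, lying along its x; origin under its middle
- dish: bystander: blue bowl-shaped pin dish, 84 mm across, 30 mm tall; origin at its underside
- spool: bystander: orange thread cone, 64 mm across, 95 mm tall; origin at its underside
Not all that is in view belongs to the job. There is more than one size of the lid; the one meant has the size given above. Leave any green look-alike of the stand alone.

How it is judged (in metres and radians):
On the way, in this order (a step that is already met when the one before it is completed fails the run):
1. the lid sits fully down on the box and the fingers have let go of it (distance between lid and box_rim below 0.007 m and angle between the z axis of lid and the z axis of box, either way round below 0.06 rad and angle between lid's own z axis and vertical below 0.8 rad and contact force between the fingers and lid below 0.1 N), for 0.2 s.
2. all four clips are down flat (distance between lid and box_rim below 0.007 m and angle between the z axis of lid and the z axis of box, either way round below 0.06 rad and angle between lid's own z axis and vertical below 0.8 rad and value of joint each of clip_a, clip_b, clip_c, clip_d below 0.14 rad), for 0.2 s.
At the end, for the whole second after the job is handed in: The lid is seated on the box, let go of and at rest (centre of its underside within 7 mm of the rim's centre, level with the rim to 0.06 rad, handle up), and all four clips are down to within 0.14 rad of flat (all of step 2 and contact force between the fingers and lid below 0.1 N and linear speed of lid below 0.02 m/s); the robot touches nothing.
It fails at once if the lid is let drop (faster than 0.5 m/s while not held) (linear speed of lid above 0.5 m/s and contact force between the fingers and lid below 0.1 N).
It fails at once if the rotary cutter is pushed more than 25 mm from its place (distance of cutter from where it was at the start of the episode above 0.025 m).
It fails at once if the dish is pushed more than 25 mm from its place (distance of dish from where it was at the start of the episode above 0.025 m).
It fails at once if the thread cone is pushed more than 25 mm from its place (distance of spool from where it was at the start of the episode above 0.025 m).
It also fails if it takes over 54 s, if anything falls off the work surface, if the arm or the gripper's body presses on something with over 40 N, if the wrist force passes 120 N, or if a joint passes its speed limit or range.

## Working session

There is one attempt and no reset: what is moved stays moved. The work goes in short steps, Python scripts to look and compute and a tool call to move; the robot and the scene stay as the last step left them, time stands still between calls to the robot, and variables do not carry over. Pictures are saved under pics/ and viewed, at most 10 in all, crops included, and the job is handed in when it is done.

Besides the shell and the picture viewer there is one more tool, called after "Call:" by a JSON object that holds its "api" and its "payload". step_arm: Moves the arm, as the interface text tells. Its arguments: {"type":"object","properties":{"deltas":{"type":"array","items":{"type":"number"}}},"required":["deltas"]}

```bash
mkdir -p pics; ls; python3 - <<'E'
from plant import *
import cv2,numpy as np
for n in("scene","top"):
    im=capture(n); cv2.imwrite(f"pics/{n}0.png",im[:,:,::-1])
    p=camera_params(n); R=cv2.Rodrigues(np.array(p['rvec'],float))[0]; print(n,np.array(p['mtx']).round(1).tolist(),(-R.T@np.array(p['tvec']).ravel()).round(),R.round(2).tolist())
print(get_obs())
E
```

```text
pics
scene [[478.0, 0.0, 321.1], [0.0, 478.0, 199.8], [0.0, 0.0, 1.0]] [  721. -1461.  1184.] [[0.99, 0.13, 0.0], [0.08, -0.59, -0.8], [-0.11, 0.8, -0.59]]
top [[473.5, 0.0, 308.4], [0.0, 473.5, 194.0], [0.0, 0.0, 1.0]] [ 245.  -41. 2038.] [[0.0, -1.0, 0.0], [-0.99, -0.0, -0.16], [0.16, -0.0, -0.99]]
{'time': 0.1, 'joint_positions': array([ 1.16698417e+00,  3.42692661e-01,  1.52490182e+00, -1.66765730e-05,
        1.27541882e+00, -1.46012507e-01]), 'dq': array([ 2.16090964e-04, -4.88969296e-04, -9.08107123e-04, -8.06126393e-05,
        9.63172930e-04, -2.06205362e-04]), 'tau': array([ 1.52786553e-03, -4.32000947e+01, -2.44693029e+01,  7.19767646e-02,
        5.26841905e-02, -3.78176628e-05]), 'tool_pos': array([133.69711342, 507.31785849, 226.10077301]), 'tcp_rot': array([-3.14018481e+00, -1.90917433e-04,  2.88379773e+00]), 'contact_force': array([-0.15235763, -0.39267481,  0.52538301]), 'moment': array([-0.03736168, -0.00353516,  0.05056108]), 'finger_force': 0.0, 'grip_width': 91.72911134270167}
```

View pics/scene0.png

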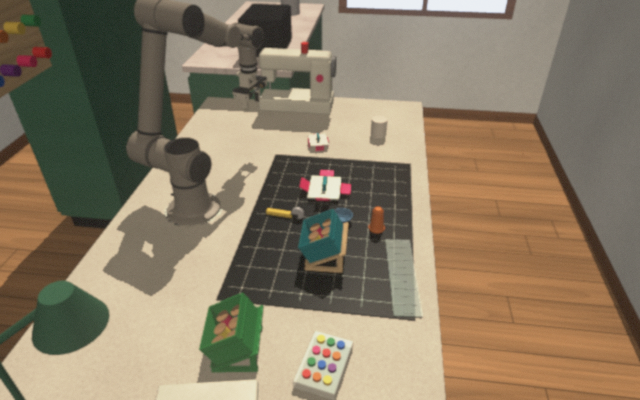

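View pics/top0.png

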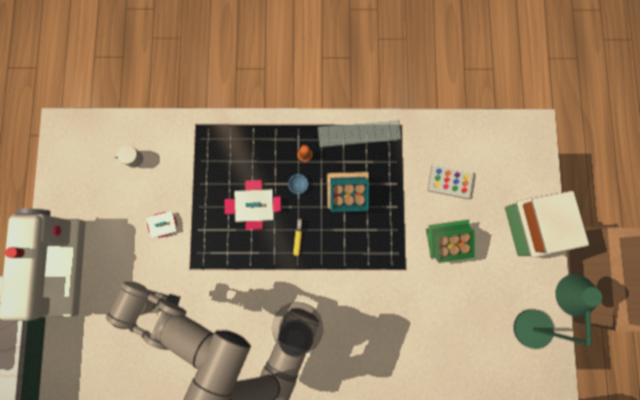

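The target lid is at top pixel (254,205) and the box at (349,194). The dish is at (298,184), the cone at (305,153) and the cutter at (297,240). The small lid at (161,224) and the green stand are decoys. Next I'll get rough positions.

```bash
cat > h.py <<'E'
from plant import *
import cv2,numpy as np
def cam(p):
    if isinstance(p,str): p=camera_params(p)
    R=cv2.Rodrigues(np.array(p['rvec'],float))[0]; t=np.array(p['tvec'],float).ravel()
    return np.array(p['mtx'],float),R,t
def ray(c,uv):
    K,R,t=c; d=R.T@np.linalg.inv(K)@np.array([uv[0],uv[1],1.]); return -R.T@t,d/np.linalg.norm(d)
def onz(c,uv,z):
    o,d=ray(c,uv); return o+d*(z-o[2])/d[2]
def proj(c,P):
    K,R,t=c; q=(R@np.atleast_2d(P).T).T+t; q=q@K.T; return q[:,:2]/q[:,2:]
def tri(cs,uvs):
    A=np.zeros((3,3));b=np.zeros(3);L=[]
    for c,uv in zip(cs,uvs):
        o,d=ray(c,uv);M=np.eye(3)-np.outer(d,d);A+=M;b+=M@o;L.append((o,M))
    X=np.linalg.solve(A,b); return X,[float(np.linalg.norm(M@(X-o))) for o,M in L]
E
python3 - <<'E'
from h import *
t=cam("top");s=cam("scene")
for n,a,b in[("handle",(254,205),(325,182)),("box",(349,194),(321,234)),("dish",(298,184),(343,214)),("cone",(305,150),(377,210))]:
    X,e=tri([t,s],[a,b]);print(n,X.round(),np.round(e,1))
print("cutter",onz(t,(297,240),15).round(), onz(t,(300,222),25).round())
w=cam("wrist");print((-w[1].T@w[2]).round(),w[1].round(2).tolist(),w[0].round(1).tolist())
for n,(x,y,z,k) in {"top":(200,120,190,4),"scene":(260,160,150,5)}.items():
    im=capture(n)[y:y+(145 if k==4 else 115),x:x+(190 if k==4 else 155)];cv2.imwrite(f"pics/{n}_c.png",cv2.resize(im,None,fx=k,fy=k,interpolation=cv2.INTER_CUBIC)[:,:,::-1])
E
```

```text
handle [514. 187.  47.] [4.9 4.9]
box [ 552. -212.  103.] [3.2 3.2]
dish [608.   1.  31.] [5.1 5.1]
cone [741. -30.  88.] [1.7 1.7]
cutter [364.   3.  15.] [440.  -9.  25.]
[ 53. 528. 385.] [[0.26, 0.97, -0.0], [0.92, -0.24, 0.31], [0.3, -0.08, -0.95]] [[320.6, 0.0, 315.3], [0.0, 320.6, 195.2], [0.0, 0.0, 1.0]]
```

View pics/scene_c.png

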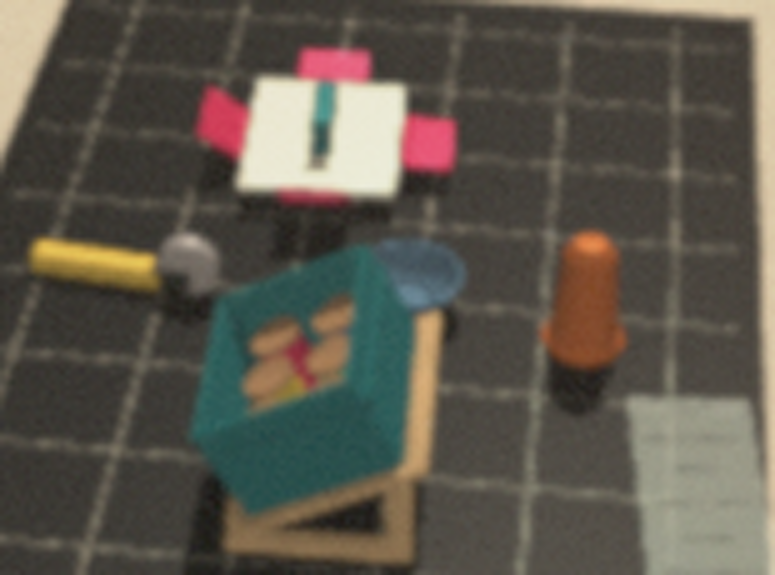

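The scene crop shows the lid with the handle bar along y, all its clips out, and the box rim corners clearly. Next I'll move over the lid for wrist views.

Call:
{"api": "step_arm", "payload": {"deltas": [50, -50, 10, 7.4, 91.8, 55, -55, 10, 7.4, 91.8, 55, -55, 10, 0, 91.8, 55, -55, 0, 0, 91.8, 55, -55, 0, 0, 91.8, 50, -50, 0, 0, 91.8, 0, 0, 0, 0, 91.8, 0, 0, 0, 0, 91.8, 0, 0, 0, 0, 91.8, 0, 0, 0, 0, 91.8]}}

```text
time: 1.45
tool_pos: [397.0, 244.7, 251.5]
tcp_rot: [3.141, 0.0, -3.139]
contact_force: [0.2, -0.5, -0.6]
grip_width: 91.6
finger_force: 0.0
```

```bash
cat > shot.py <<'E'
import sys,pickle
from h import *
n=sys.argv[1]; p=camera_params("wrist"); o=get_obs(); im=capture("wrist")
pickle.dump((p,o,im),open(f"pics/{n}.pkl","wb")); cv2.imwrite(f"pics/{n}.png",im[:,:,::-1]); print(o['time'],o['tool_pos'].round(1),o['tcp_rot'].round(3),o['contact_force'].round(1),o['grip_width'])
E
python3 shot.py w1
```

```text
1.45 [397.  244.7 251.5] [ 3.141  0.    -3.139] [ 0.2 -0.5 -0.6] 91.64891379640652
```

View pics/w1.png

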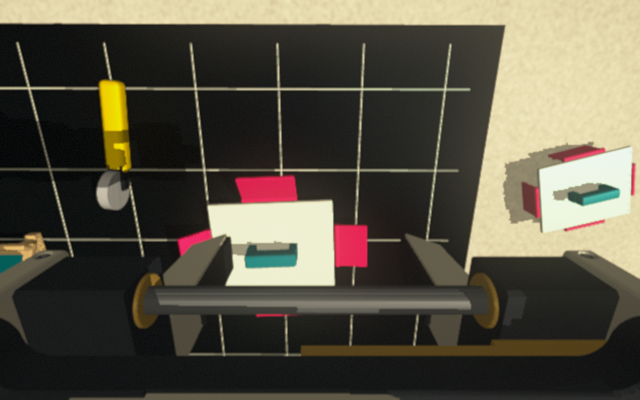

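w1 shows the lid's upper edge corners at (208,205) and (333,200), its right-lower corner at (335,286), and the handle top around (271,246). The fingers hide the rest, so I'll shift forward for a second view.

Call:
{"api": "step_arm", "payload": {"deltas": [45, -15, 0, 0, 91.8, 45, -15, 0, 0, 91.8, 20, -10, 0, 0, 91.8, 0, 0, 0, 0, 91.8, 0, 0, 0, 0, 91.8, 0, 0, 0, 0, 91.8, 0, 0, 0, 0, 91.8, 0, 0, 0, 0, 91.8, 0, 0, 0, 0, 91.8, 0, 0, 0, 0, 91.8]}}

```text
time: 2.75
tool_pos: [507.8, 203.7, 251.4]
tcp_rot: [3.141, -0.0, -3.141]
contact_force: [-0.1, -0.6, 0.4]
grip_width: 91.6
finger_force: 0.0
```

```bash
python3 shot.py w2; python3 - <<'E'
import pickle,cv2,numpy as np
a=pickle.load(open("pics/w1.pkl","rb"))[2][170:290,170:380];b=pickle.load(open("pics/w2.pkl","rb"))[2][60:260,120:400]
a=cv2.resize(a,(560,320),interpolation=cv2.INTER_CUBIC);b=cv2.resize(b,(784,560),interpolation=cv2.INTER_CUBIC)
cv2.imwrite("pics/w1c.png",a[:,:,::-1]);cv2.imwrite("pics/w2c.png",b[:,:,::-1])
E
```

```text
2.75 [507.8 203.7 251.4] [ 3.141 -0.    -3.141] [-0.1 -0.6  0.4] 91.57577456513202
```

View pics/w2c.png

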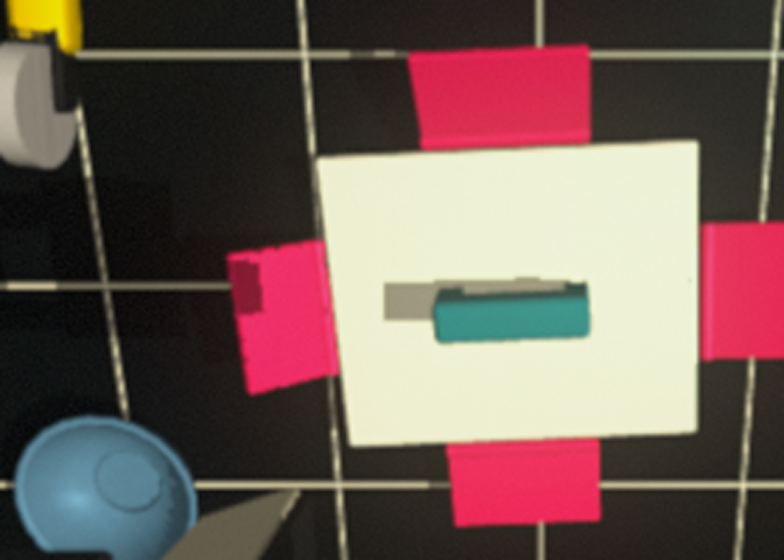

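w2 crop (scale 2.8, offset 120,60) shows the lid corners at about (318,157), (697,141), (697,432) and (351,446). The handle top face corners are about (436,300), (588,292), (588,335) and (438,342).

```bash
python3 - <<'E'
from h import *
import pickle
from scipy.optimize import least_squares as ls
c1=cam(pickle.load(open("pics/w1.pkl","rb"))[0]);c2=cam(pickle.load(open("pics/w2.pkl","rb"))[0])
u2=np.array([[318,157],[697,141],[697,432],[351,446]])/2.8+[120,60]-[0.3,0.3]
u1=np.array([[208,205],[333,200],[335,286]],float)
for i in range(3): X,e=tri([c1,c2],[u1[i],u2[i]]);print(X.round(1),np.round(e,1))
# image right=+y, up=-x
L=np.array([[-65,-80],[-65,80],[65,80],[65,-80]])
def f(p,full=True):
    x,y,z,a=p;R=np.array([[np.cos(a),-np.sin(a)],[np.sin(a),np.cos(a)]])
    P=np.c_[L@R.T+[x,y],np.full(4,z)]
    return np.r_[(proj(c2,P)-u2).ravel(),(proj(c1,P[:3])-u1).ravel()]
r=ls(f,[510,190,23,0]);print(r.x.round(3),r.fun.round(1))
h=np.array([[588,335],[438,342],[436,300],[588,292]])/2.8+[120,60]-.3
print([onz(c2,q,57).round(1).tolist() for q in h])
d=np.array([[105,417],[105,600]]);print("dish left rim/.. ",onz(c2,np.array([105,480])/2.8+[120,60],30))
w=cam("wrist");print((-w[1].T@w[2]).round())
E
```

```text
[451.4 107.1  26.1] [0.2 0.2]
[445.3 265.9  22.4] [0.7 0.7]
[578.4 272.9  14.5] [0.5 0.5]
[5.13586e+02 1.88797e+02 2.22840e+01 4.50000e-02] [-0.   0.5  0.5  0.  -0.2 -0.5  0.5 -0.4 -0.  -0.4 -0.6 -0.4 -0.2  1.2]
[[519.7, 219.1, 57.0], [522.7, 157.9, 57.0], [505.2, 157.7, 57.0], [501.9, 218.9, 57.0]]
dish left rim/..  [596.87890315  -1.65664737  30.        ]
[424. 203. 411.]
```

Call:
{"api": "step_arm", "payload": {"deltas": [8, -52, 12, 0, 91.8, 8, -55, 12, 0, 91.8, 8, -55, 12, 0, 91.8, 8, -55, 12, 0, 91.8, 8, -55, 12, 0, 91.8, 8, -55, 12, 0, 91.8, 8, -30, 8, 0, 91.8, 0, 0, 0, 0, 91.8, 0, 0, 0, 0, 91.8, 0, 0, 0, 0, 91.8]}}

```text
time: 4.05
tool_pos: [563.7, -152.1, 331.3]
tcp_rot: [3.141, -0.0, -3.14]
contact_force: [0.4, -0.2, -0.2]
grip_width: 91.6
finger_force: 0.0
```

```bash
python3 shot.py w3
```

```text
4.05 [ 563.7 -152.1  331.3] [ 3.141 -0.    -3.14 ] [ 0.4 -0.2 -0.2] 91.64635195178325
```

Call:
{"api": "step_arm", "payload": {"deltas": [20, -50, 0, 0, 91.8, 20, -50, 0, 0, 91.8, 0, 0, 0, 0, 91.8, 0, 0, 0, 0, 91.8, 0, 0, 0, 0, 91.8, 0, 0, 0, 0, 91.8, 0, 0, 0, 0, 91.8, 0, 0, 0, 0, 91.8, 0, 0, 0, 0, 91.8, 0, 0, 0, 0, 91.8]}}

```text
time: 5.35
tool_pos: [603.8, -253.3, 331.4]
tcp_rot: [3.141, -0.0, -3.141]
contact_force: [0.5, 0.1, -0.2]
grip_width: 91.5
finger_force: 0.0
```

```bash
python3 shot.py w4; python3 - <<'E'
import cv2,numpy as np
a=cv2.imread("pics/w3.png");b=cv2.imread("pics/w4.png")
f=lambda i:cv2.resize(i[40:270,60:460],(800,460))
x=cv2.resize(a[30:240,100:500],(560,294),interpolation=3);y=cv2.resize(b[30:240,100:500],(560,294),interpolation=3)
cv2.imwrite("pics/w34.png",np.vstack([x,y]))
E
```

```text
5.35 [ 603.8 -253.3  331.4] [ 3.141 -0.    -3.141] [ 0.5  0.1 -0.2] 91.47272181900145
```

View pics/w34.png

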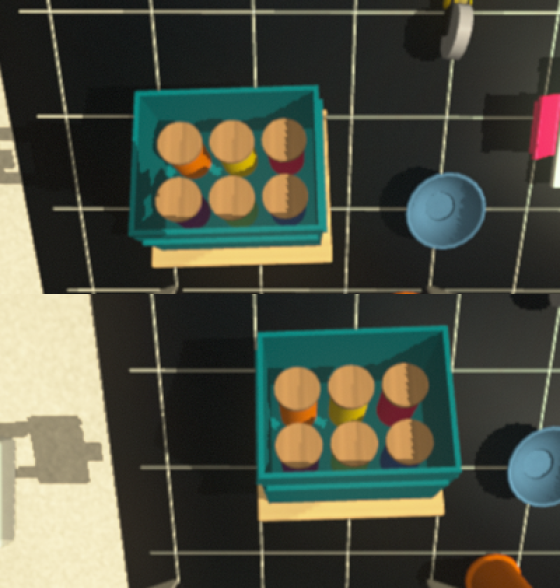

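Crop w34 (scale 1.4, offset 100,30) shows the outer rim corners. In w3 they are (135,93), (318,86), (324,231) and (130,236). In w4 they are (257,41), (447,33), (460,175) and (259,182).

```bash
python3 - <<'E'
from h import *
import pickle
from scipy.optimize import least_squares as ls
from scipy.spatial.transform import Rotation as Ro
c=[cam(pickle.load(open(f"pics/{n}.pkl","rb"))[0]) for n in("w3","w4")]+[cam("scene")]
U=[np.array([[135,93],[318,86],[324,231],[130,236]])/1.4+[100,30],np.array([[257,41],[447,33],[460,175],[259,182]])/1.4+[100,30]]
U=[u-.15 for u in U]
for i in range(4): X,e=tri(c[:2],[U[0][i],U[1][i]]);print(X.round(1),np.round(e,1))
L=np.array([[-60,-75,0],[-60,75,0],[60,75,0],[60,-75,0.]])
S=np.array([[192,435],[222,292],[362,245],[413,330]])/5+[260,160]
def P(p): return L@Ro.from_euler('ZY',[p[3],-p[4]]).as_matrix().T+p[:3]
def f(p): return np.r_[(proj(c[0],P(p))-U[0]).ravel(),(proj(c[1],P(p))-U[1]).ravel()]
r=ls(f,[552,-212,127,0,.5]);print(r.x.round(3),r.fun.round(1))
g=lambda q:f(np.r_[q,.5]);r=ls(g,[552,-212,127,0]);print(r.x.round(3),r.fun.round(1),P(np.r_[r.x,.5]).round(0).tolist())
print(proj(c[2],P(np.r_[r.x,.5])).round(1).tolist(),S.tolist())
k=cam('wrist')
d3=np.array([446,211])/1.4+[100,30];d4=np.array([558,466-294])/1.4+[100,30];print('dish',tri(c[:2],[d3,d4])[0],onz(c[0],d3,30))
E
```

```text
[ 485.8 -289.9  104.3] [0.3 0.3]
[ 480.1 -139.6  105.1] [0.2 0.2]
[ 584.3 -136.4  162. ] [1.7 1.7]
[ 589.  -285.5  162.5] [1.2 1.2]
[ 5.34773e+02 -2.12884e+02  1.32260e+02  3.60000e-02  5.16000e-01] [ 0.8 -0.3 -0.2  0.1 -0.3 -1.5 -0.6 -0.6  0.2 -0.6 -0.9 -0.1  0.9  1.5
  0.1  1.5]
[ 5.34950e+02 -2.12889e+02  1.31740e+02  3.50000e-02] [ 0.6 -0.6 -0.2 -0.2 -0.4 -1.4 -0.1 -0.5  0.2 -0.9 -0.8 -0.4  0.4  1.8
  0.2  1.8] [[485.0, -290.0, 103.0], [480.0, -140.0, 103.0], [585.0, -136.0, 161.0], [590.0, -286.0, 161.0]]
[[297.2, 247.6], [302.9, 219.6], [332.3, 208.6], [328.7, 236.5]] [[298.4, 247.0], [304.4, 218.4], [332.4, 209.0], [342.6, 226.0]]
dish [596.87722815 -11.2757683   67.95220139] [606.21440177   0.95335998  30.        ]
```

```bash
cat > boxfit.py <<'E'
from h import *
import pickle
from scipy.optimize import least_squares as ls
from scipy.spatial.transform import Rotation as Ro
D=[pickle.load(open(f"pics/{n}.pkl","rb")) for n in("w3","w4")]
c=[cam(d[0]) for d in D]
L=np.array([[-60,-75,0],[-60,75,0],[60,75,0],[60,-75,0.]])
def P(p,L=L): return L@Ro.from_euler('ZY',[p[3],-.5]).as_matrix().T+p[:3]
E
python3 - <<'E'
from boxfit import *
U=[np.array([[135,93],[318,86],[324,231],[130,236]])/1.4+[100,30],np.array([[257,41],[447,33],[460,175],[259,182]])/1.4+[100,30]]
f=lambda q:np.r_[(proj(c[0],P([q[0],q[1],127.3,q[2]]))-U[0]).ravel(),(proj(c[1],P([q[0],q[1],127.3,q[2]]))-U[1]).ravel()]
r=ls(f,[535,-212,.035]);print(r.x.round(3),r.fun.round(1))
q=[r.x[0],r.x[1],127.3,r.x[2]]
out=[]
for i,(x,y) in enumerate(((185,80),(270,45))):
    k=4.;im=cv2.resize(D[i][2][y:y+125,x:x+160],None,fx=k,fy=k,interpolation=3)[:,:,::-1].copy()
    for pp,col in((q,(0,0,255)),([534.9,-212.9,131.7,.035],(0,255,255))):
        pts=((proj(c[i],P(pp))-[x,y]+.5)*k).round().astype(int)
        cv2.polylines(im,[pts.reshape(-1,1,2)],True,col,1)
    out.append(im)
v=np.hstack(out);cv2.imwrite("pics/ov.png",cv2.resize(v,(800,int(v.shape[0]*800/v.shape[1])),interpolation=cv2.INTER_AREA));cv2.imwrite("pics/ov4.png",out[1])
E
```

```text
[ 5.35474e+02 -2.12794e+02  3.50000e-02] [ 1.9 -0.3 -0.4  0.2 -0.7 -2.3  1.4 -1.4  0.5 -0.2 -2.1  0.4 -1.1  1.4
  0.5  1.3]
```

View pics/ov4.png

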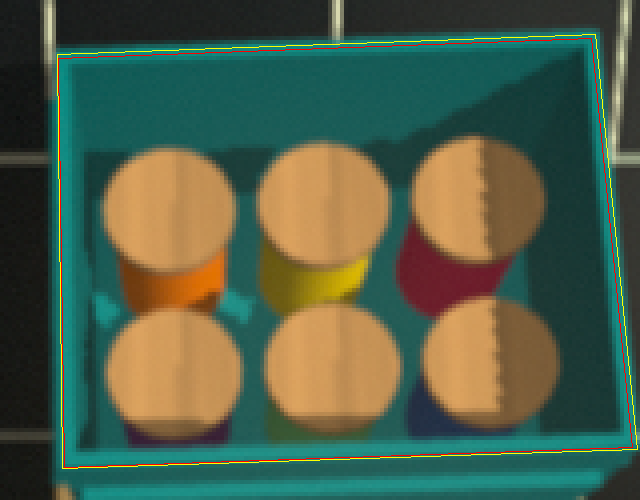

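The overlay lines up to about 1 px. I'll use box_rim ≈ (535, -213, 127.5) with yaw 0.035, and the lid at (513.6, 188.8) with yaw 0.045.

With the tool vertical, the shut front clip would overhang and couldn't be reached after seating. So I'll close that one first: press the lid's +x clip down part-way on the mat, shut it against the box's overhanging front rim, then turn the lid by 180° and seat it.

Call:
{"api": "step_arm", "payload": {"deltas": [1, 56, -20, 2.6, 0, 1, 56, -20, 0, 0, 1, 56, -20, 0, 0, 1, 56, -20, 0, 0, 1, 56, -20, 0, 0, 1, 56, -20, 0, 0, 1, 56, -20, 0, 0, 0, 54, -20, 0, 0, 0, 0, -50, 0, 0, 0, 0, -40, 0, 0]}}

```text
time: 6.65
tool_pos: [610.2, 193.7, 79.6]
tcp_rot: [-3.142, -0.001, -3.094]
contact_force: [0.1, -0.4, 0.4]
grip_width: 1.1
finger_force: 0.0
```

```bash
python3 -c "
from plant import *
o=get_obs();print(o['time'],o['tool_pos'].round(1),o['tcp_rot'].round(3),o['joint_positions'].round(2),o['grip_width'])"
```

```text
6.65 [610.2 193.7  79.6] [-3.142e+00 -1.000e-03 -3.094e+00] [ 0.19  0.69  1.37  0.    1.09 -1.43] 1.0620452123619055
```

Call:
{"api": "step_arm", "payload": {"deltas": [0, 0, -20, 0, 0, 0, 0, -20, 0, 0, 0, 0, -14, 0, 0, 0, 0, -8, 0, 0, 0, 0, -6, 0, 0, 0, 0, 0, 0, 0, 0, 0, 30, 0, 0, 0, 0, 40, 0, 50, -30, 0, 20, 0, 91.8, -40, -2, 0, 0, 91.8]}}

```text
time: 7.9
tool_pos: [542.1, 190.9, 105.9]
tcp_rot: [3.141, 0.006, -3.096]
contact_force: [-0.7, 0.2, 0.7]
grip_width: 25.8
finger_force: 0.0
```

```bash
python3 shot.py w5; python3 - <<'E'
import cv2
a=cv2.imread("pics/w5.png");cv2.imwrite("pics/w5c.png",cv2.resize(a[60:330,100:540],None,fx=1.5,fy=1.5))
E
```

```text
7.9 [542.1 190.9 105.9] [ 3.141  0.006 -3.096] [-0.7  0.2  0.7] 25.775372545726817
```

View pics/w5c.png

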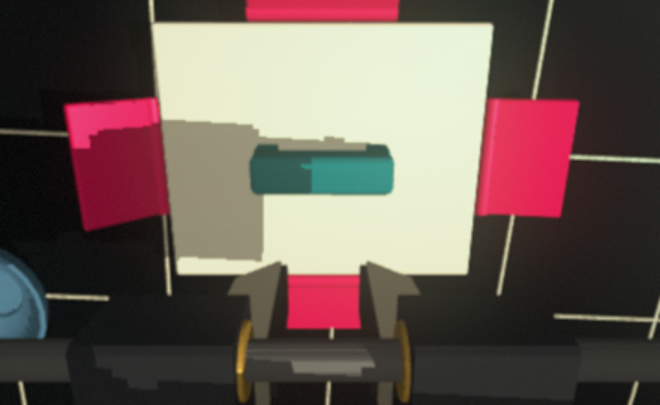

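The clip is pressed down (foreshortened at about (323,300) in the crop), and the lid and handle haven't moved. Next I'll grip the handle ends along y.

Call:
{"api": "step_arm", "payload": {"deltas": [-29, -2, 0, 0, 91.8, 0, 0, 0, 0, 91.8, 0, 0, 0, 0, 91.8, 0, 0, -30, 0, 91.8, 0, 0, -30, 0, 91.8, 0, 0, -16, 0, 91.8, 0, 0, 0, 0, 55, 0, 0, 0, 0, 55, 0, 0, 0, 0, 55, 0, 0, 0, 0, 55]}}

```text
time: 9.2
tool_pos: [512.2, 188.7, 27.7]
tcp_rot: [3.141, 0.001, -3.096]
contact_force: [0.6, 0.4, -0.5]
grip_width: 64.2
finger_force: 30.0
```

Call:
{"api": "step_arm", "payload": {"deltas": [0, 0, 15, 0, 55, 0, 0, 35, 0, 55, 0, 0, 40, 0, 55, -10, -20, 35, -0.5, 55, -15, -40, 0, 0, 55, -15, -45, 0, 0, 55, -20, -50, 0, 0, 55, -20, -50, 0, 0, 55, -20, -50, 0, 0, 55, -20, -50, 0, 0, 55]}}

```text
time: 10.45
tool_pos: [390.8, -117.6, 153.1]
tcp_rot: [-3.141, 0.001, -3.104]
contact_force: [1.4, -0.4, -5.7]
grip_width: 63.7
finger_force: 30.0
```

Call:
{"api": "step_arm", "payload": {"deltas": [-15, -50, 0, 0, 55, -10, -35, 0, 0, 55, 0, -12, 0, 0, 55, 0, 0, -10, 0, 55, 0, 0, -15, 0, 55, 0, 0, -9, 0, 55, 0, 0, 0, 0, 55, 0, 0, 0, 0, 55, 0, 0, 0, 0, 55, 0, 0, 0, 0, 55]}}

```text
time: 11.7
tool_pos: [367.0, -213.4, 118.7]
tcp_rot: [-3.141, 0.0, -3.105]
contact_force: [0.3, 0.4, -5.1]
grip_width: 63.7
finger_force: 30.0
```

```bash
python3 shot.py w6; python3 - <<'E'
from h import *
im=capture("scene");cv2.imwrite("pics/s6.png",cv2.resize(im[170:290,220:400],None,fx=3.3,fy=3.3,interpolation=3)[:,:,::-1])
a=cv2.imread("pics/w6.png");b=cv2.imread("pics/s6.png")
a=a[40:400];a=cv2.resize(a,(352,198));h=np.zeros((max(b.shape[0],198),b.shape[1]+20,3),np.uint8);h[:b.shape[0],:b.shape[1]]=b
h2=np.zeros((198,h.shape[1],3),np.uint8);h2[:,:352]=a
cv2.imwrite("pics/j6.png",np.vstack([h,h2]));print(np.vstack([h,h2]).shape)
E
```

```text
11.7 [ 367.  -213.4  118.7] [-3.141  0.    -3.105] [ 0.3  0.4 -5.1] 63.71491515609622
(594, 614, 3)
```

View pics/j6.png

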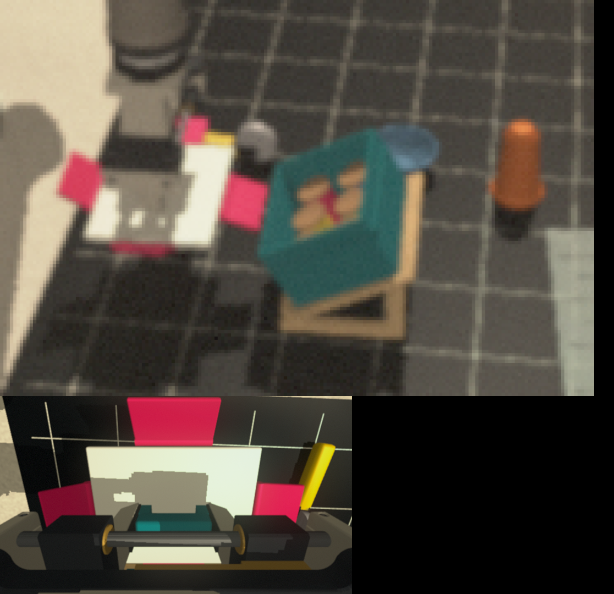

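The lid is held level. Its lowered clip sits just in front of the box's front rim, at about (245,205) in the upper picture. Now I'll push it shut.

Call:
{"api": "step_arm", "payload": {"deltas": [8, 0, 0, 0, 55, 6, 0, 1, 0, 55, 6, 0, 2, 0, 55, 6, 0, 3, 0, 55, 6, 0, 3, 0, 55, 6, 0, 2, 0, 55, 5, 0, 2, 0, 55, 5, 0, 1, 0, 55, 0, 0, 0, 0, 55, 0, 0, 0, 0, 55]}}

```text
time: 13.05
tool_pos: [410.3, -213.0, 132.1]
tcp_rot: [3.14, -0.01, -3.104]
contact_force: [-21.7, -2.2, 6.0]
grip_width: 63.5
finger_force: 30.0
```

Call:
{"api": "step_arm", "payload": {"deltas": [-15, 0, 0, 0, 55, -25, 0, 5, 0, 55, -10, 0, 40, 0, 55, 0, 0, 45, -10.6, 55, 0, 0, 20, -10.6, 55, 0, 0, 0, -10.6, 55, 0, 0, 0, -10.6, 55, 0, 0, 0, -10.6, 55, 0, 0, 0, -10.6, 55, 0, 0, 0, -10.6, 55]}}

```text
time: 14.3
tool_pos: [365.4, -213.4, 242.7]
tcp_rot: [3.14, 0.001, 1.878]
contact_force: [-0.7, 0.4, -5.2]
grip_width: 63.6
finger_force: 30.0
```

Call:
{"api": "step_arm", "payload": {"deltas": [0, 0, 0, -10.6, 55, 0, 0, 0, -10.6, 55, 0, 0, 0, -10.6, 55, 0, 0, 0, -10.6, 55, 0, 0, 0, -10.6, 55, 0, 0, 0, -10.6, 55, 0, 0, 0, -10.6, 55, 0, 0, 0, -10.6, 55, 0, 0, 0, -10.6, 55, 0, 0, 0, -10.6, 55]}}

```text
time: 15.55
tool_pos: [365.4, -213.4, 242.7]
tcp_rot: [3.141, -0.002, 0.028]
contact_force: [0.6, -0.7, -4.6]
grip_width: 63.5
finger_force: 30.0
```

```bash
python3 shot.py w7; python3 - <<'E'
from h import *
import pickle
im=pickle.load(open("pics/w7.pkl","rb"))[2].astype(int);r,g,b=im[...,0],im[...,1],im[...,2]
wh=((r>170)&(g>170)&(b>140)).astype(np.uint8);pk=((r>120)&(g<90)&(b<130)&(r-g>70)).astype(np.uint8)
for n,m in(("white",wh),("pink",pk)):
    k,l,s,c=cv2.connectedComponentsWithStats(m)
    print(n,[ (s[i].tolist(),c[i].round().tolist()) for i in range(1,k) if s[i,4]>80])
t=capture("top").astype(int)
print(get_obs()['joint_positions'].round(2))
E
```

```text
15.55 [ 365.4 -213.4  242.7] [ 3.141e+00 -2.000e-03  2.800e-02] [ 0.6 -0.7 -4.6] 63.5256762280952
white [([522, 0, 118, 148, 14387], [585.0, 70.0]), ([115, 92, 11, 22, 213], [120.0, 103.0]), ([156, 133, 319, 129, 24835], [299.0, 175.0]), ([548, 205, 30, 27, 397], [561.0, 214.0]), ([0, 244, 84, 39, 1122], [36.0, 256.0]), ([538, 249, 13, 23, 138], [543.0, 259.0]), ([230, 315, 172, 30, 4621], [316.0, 329.0])]
pink [([230, 41, 172, 90, 13859], [315.0, 84.0]), ([68, 198, 105, 81, 5186], [121.0, 232.0]), ([459, 198, 94, 72, 4840], [505.0, 228.0]), ([260, 344, 111, 2, 181], [309.0, 345.0])]
[-0.71  0.14  1.75  0.    1.25  0.83]
```

```bash
python3 - <<'E'
from h import *
import pickle
for n in("w6","w7"):
    p,o,i=pickle.load(open(f"pics/{n}.pkl","rb"));im=i.astype(int);c=cam(p)
    wh=((im[...,0]>150)&(im[...,1]>150)&(im[...,2]>120)).astype(np.uint8)
    k,l,s,cc=cv2.connectedComponentsWithStats(wh);j=l[200,200];ys,xs=np.where(l==j)
    rows=[ys[xs==x].min() for x in(200,300,400,440)]; print(n,s[j],rows,[ (xs[ys==y].min(),xs[ys==y].max()) for y in (150,180,200)])
    T=o['tool_pos'];yaw=o['tcp_rot'][2]-np.pi
    for th in(-.15,0,.15,.3):
        # lid local: camera-side (far edge) = -tool x dir ; tilt th about bar
        Lp=np.array([[-65,-80,8],[-65,80,8.]])-[0,0,33]
        R1=np.array([[np.cos(th),0,np.sin(th)],[0,1,0],[-np.sin(th),0,np.cos(th)]])
        Rz=np.array([[np.cos(yaw),-np.sin(yaw),0],[np.sin(yaw),np.cos(yaw),0],[0,0,1]])
        print(th,proj(c,(Rz@R1@Lp.T).T+T+[0,0,20.3]).round().tolist())
E
```

```text
w6 [     0      0    640    400 206425] [np.int64(28), np.int64(32), np.int64(36), np.int64(38)] [(np.int64(0), np.int64(639)), (np.int64(0), np.int64(639)), (np.int64(0), np.int64(639))]
-0.15 [[168.0, 137.0], [466.0, 137.0]]
0 [[159.0, 130.0], [476.0, 130.0]]
0.15 [[148.0, 126.0], [487.0, 126.0]]
0.3 [[136.0, 125.0], [500.0, 125.0]]
w7 [  156   126   320   136 25350] [np.int64(132), np.int64(132), np.int64(133), np.int64(133)] [(np.int64(158), np.int64(473)), (np.int64(162), np.int64(468)), (np.int64(165), np.int64(465))]
-0.15 [[165.0, 138.0], [462.0, 138.0]]
0 [[155.0, 131.0], [472.0, 131.0]]
0.15 [[144.0, 127.0], [483.0, 127.0]]
0.3 [[132.0, 126.0], [495.0, 126.0]]
```

```bash
python3 - <<'E'
from h import *
c=cam("scene");i=capture("scene");im=i.astype(int)
pk=((im[...,0]>110)&(im[...,1]<100)&(im[...,0]-im[...,1]>60)).astype(np.uint8)
k,l,s,cc=cv2.connectedComponentsWithStats(pk)
for j in range(1,k):
    if s[j,4]>8: print(s[j].tolist(),cc[j].round(1).tolist())
o=get_obs()['tool_pos'];O=o+[0,0,-12.7]
for ph in(0,.3,.6,1.1):
    q=[O+[-69.5-s_*np.sin(ph),y,3-s_*np.cos(ph)] for s_,y in((0,-35),(0,35),(40,35),(40,-35))]
    print(ph,proj(c,np.array(q)).round(1).tolist())
for n,q in dict(lid=[O+[a,b,0] for a,b in((-65,-80),(65,-80),(65,80),(-65,80))]).items(): print(n,proj(c,np.array(q)).round(1).tolist())
cv2.imwrite("pics/s7.png",cv2.resize(i[120:260,190:350],None,fx=5,fy=4.2,interpolation=3)[:,:,::-1])
E
```

```text
[302, 42, 6, 11, 57] [304.4, 47.1]
[32, 47, 15, 10, 126] [38.8, 51.4]
[17, 55, 15, 11, 140] [23.7, 60.1]
[316, 75, 7, 7, 35] [319.2, 78.0]
[316, 146, 8, 5, 33] [319.3, 147.8]
[272, 174, 8, 11, 65] [276.2, 179.8]
[284, 190, 14, 18, 142] [290.9, 198.1]
[374, 209, 9, 8, 33] [377.9, 212.1]
[250, 214, 20, 9, 138] [259.3, 218.3]
[374, 225, 7, 7, 23] [376.8, 228.6]
[317, 228, 6, 9, 32] [319.6, 231.6]
[223, 316, 8, 11, 48] [226.9, 320.7]
[314, 351, 5, 3, 11] [316.2, 352.4]
[324, 354, 5, 3, 13] [325.9, 355.2]
[303, 374, 7, 4, 19] [306.2, 375.8]
0 [[241.7, 204.7], [247.1, 192.5], [248.1, 201.9], [242.8, 214.3]]
0.3 [[241.7, 204.7], [247.1, 192.5], [244.8, 201.2], [239.3, 213.6]]
0.6 [[241.7, 204.7], [247.1, 192.5], [241.6, 199.8], [236.1, 212.1]]
1.1 [[241.7, 204.7], [247.1, 192.5], [237.5, 196.0], [231.8, 208.2]]
lid [[239.4, 213.9], [279.0, 217.2], [288.3, 188.7], [251.7, 185.9]]
```

The scene shows no pink where an open front clip would be, so that clip is shut. The lid is level in the grip. Now I'll go over the box.

Call:
{"api": "step_arm", "payload": {"deltas": [30, 0, 0, 0.4, 55, 40, 0, -5, 0, 55, 40, 0, -10, 0, 55, 35, 0, -12, 0, 55, 16, 0, -14, 0, 55, 0, 0, -15, 0, 55, 0, 0, -10, 0, 55, 0, 0, 0, 0, 55, 0, 0, 0, 0, 55, 0, 0, 0, 0, 55]}}

```text
time: 16.95
tool_pos: [526.0, -213.6, 177.3]
tcp_rot: [3.141, -0.001, 0.041]
contact_force: [-0.7, 1.1, -3.9]
grip_width: 63.8
finger_force: 30.0
```

Call:
{"api": "step_arm", "payload": {"deltas": [0, 0, -2, 0, 55, 0, 0, -2, 0, 55, 0, 0, -2, 0, 55, -1, 0, -2, 0, 55, -1, 0, -2, 0, 55, -1, 0, -2, 0, 55, -1, 0, -2, 0, 55, -0.5, 0, -2, 0, 55, 0, 0, 0, 0, 55, 0, 0, 0, 0, 55]}}

```text
time: 18.2
tool_pos: [521.2, -213.4, 160.2]
tcp_rot: [3.141, 0.0, 0.041]
contact_force: [1.6, -0.8, 0.0]
grip_width: 64.1
finger_force: 30.0
```

Call:
{"api": "step_arm", "payload": {"deltas": [-0.5, 0, -3, 0, 55, -0.5, 0, -3, 0, 55, -0.3, 0, -3, 0, 55, -0.3, 0, -3, 0, 55, -0.2, 0, -3, 0, 55, 0, 0, -2.5, 0, 55, 0, 0, -2.5, 0, 55, 0, 0, 0, 0, 55, 0, 0, 0, 0, 55, 0, 0, 0, 0, 55]}}

```text
time: 19.45
tool_pos: [519.4, -213.1, 140.1]
tcp_rot: [-3.141, 0.001, 0.041]
contact_force: [-1.4, -0.3, -0.8]
grip_width: 64.1
finger_force: 32.3
```

Call:
{"api": "step_arm", "payload": {"deltas": [0, 0, -2, 0, 55, 0, 0, -2, 0, 55, 0, 0, -1, 0, 55, 0, 0, 0, 0, 55, 0, 0, 0, 0, 55, 0, 0, 0, 0, 55, 0, 0, 0, 0, 55, 0, 0, 0, 0, 55, 0, 0, 0, 0, 55, 0, 0, 0, 0, 55]}}

```text
time: 20.7
tool_pos: [519.5, -213.2, 139.5]
tcp_rot: [3.14, -0.002, 0.041]
contact_force: [-11.4, 3.7, 28.9]
grip_width: 63.8
finger_force: 32.6
```

```bash
python3 - <<'E'
from plant import *
o=get_obs();print(o['contact_force'],o['moment'],o['tool_pos'])
E
```

```text
[-11.36197473   3.66971415  28.91075293] [ 0.83905414  1.78073111 -0.11176638] [ 519.54950585 -213.17528383  139.52535555]
```

```bash
python3 shot.py w8; cat > tilt.py <<'E'
from h import *
import pickle,sys
p,o,i=pickle.load(open(f"pics/{sys.argv[1]}.pkl","rb"));im=i.astype(int);c=cam(p)
wh=((im[...,0]>150)&(im[...,1]>150)&(im[...,2]>120)).astype(np.uint8)
k,l,s,cc=cv2.connectedComponentsWithStats(wh)
for j in range(1,k):
    if s[j,4]>500:
        ys,xs=np.where(l==j); print(s[j],[int(ys[xs==x].min()) for x in(200,300,400) if (xs==x).any()],[(y,xs[ys==y].min(),xs[ys==y].max()) for y in range(60,240,20) if (ys==y).any()])
for rim in((534,-213,127.3),(535,-213,129),(535,-213,131)):
  for th in(.4,.45,.5):
    L=np.array([[65,-80,8],[65,80,8.]]);R=cv2.Rodrigues(np.array([0,0,.038]))[0]@cv2.Rodrigues(np.array([0,-th,0]))[0]
    print(rim,th,proj(c,(R@L.T).T+rim).round(1).tolist())
E
python3 tilt.py w8
```

```text
20.7 [ 519.5 -213.2  139.5] [ 3.14e+00 -2.00e-03  4.10e-02] [-11.4   3.7  28.9] 63.75623299169098
[ 582    0   58  175 5671] [] [(60, np.int64(611), np.int64(639)), (80, np.int64(605), np.int64(639)), (100, np.int64(599), np.int64(639)), (120, np.int64(593), np.int64(639)), (140, np.int64(587), np.int64(639)), (160, np.int64(592), np.int64(636))]
[ 166   25  268   14 1900] [25, 26, 27] []
[223  40 143  10 730] [44] []
[  0 126 137  84 538] [] [(140, np.int64(83), np.int64(84)), (160, np.int64(86), np.int64(88)), (180, np.int64(90), np.int64(91)), (200, np.int64(93), np.int64(95))]
[  116   129   399   133 36514] [129, 133, 133] [(140, np.int64(117), np.int64(514)), (160, np.int64(127), np.int64(504)), (180, np.int64(138), np.int64(492)), (200, np.int64(150), np.int64(481)), (220, np.int64(161), np.int64(449))]
[ 547  235   93   64 2137] [] []
(534, -213, 127.3) 0.4 [[502.7, 123.8], [125.8, 122.9]]
(534, -213, 127.3) 0.45 [[505.7, 128.6], [122.8, 127.7]]
(534, -213, 127.3) 0.5 [[508.6, 133.9], [119.8, 132.9]]
(535, -213, 129) 0.4 [[505.5, 121.8], [123.2, 120.8]]
(535, -213, 129) 0.45 [[508.6, 126.6], [120.0, 125.7]]
(535, -213, 129) 0.5 [[511.6, 131.9], [117.0, 130.9]]
(535, -213, 131) 0.4 [[508.2, 122.2], [120.4, 121.2]]
(535, -213, 131) 0.45 [[511.4, 127.1], [117.2, 126.1]]
(535, -213, 131) 0.5 [[514.5, 132.5], [114.1, 131.5]]
```

The far plate edge (x 116 to 514, row about 132) matches the seated pose at tilt 0.5, so the lid is seated. I'll unload, release and retreat.

Call:
{"api": "step_arm", "payload": {"deltas": [0, 0, 2, 0, 55, 0, 0, 1, 0, 55, 0, 0, 0, 0, 65, 0, 0, 0, 0, 75, 0, 0, 0, 0, 91.8, 0, 0, 0, 0, 91.8, 0, 0, 0, 0, 91.8, 0, 0, 20, 0, 91.8, 0, 0, 40, 0, 91.8, 0, 0, 50, 0, 91.8]}}

```text
time: 22.0
tool_pos: [519.1, -212.6, 248.5]
tcp_rot: [-3.139, 0.002, 0.041]
contact_force: [0.4, -0.0, 0.1]
grip_width: 91.6
finger_force: 0.0
```

```bash
python3 shot.py w9; python3 - <<'E'
from h import *
import pickle
from scipy.optimize import least_squares as ls
p,o,i=pickle.load(open("pics/w9.pkl","rb"));c=cam(p);im=i.copy()
for y in(131,):
    L=np.array([[-65,-80,8],[65,-80,8],[65,80,8],[-65,80,8.]])
    R=cv2.Rodrigues(np.array([0,0,.038]))[0]@cv2.Rodrigues(np.array([0,-.5,0]))[0]
    pts=proj(c,(R@L.T).T+[535,-213,y]);print(pts.round(1).tolist())
    cv2.polylines(im,[pts.round().astype(int).reshape(-1,1,2)],True,(0,0,255),1)
cv2.imwrite("pics/w9c.png",cv2.resize(im,(800,500),interpolation=3)[:,:,::-1])
E
```

```text
22.0 [ 519.1 -212.6  248.5] [-3.139e+00  2.000e-03  4.100e-02] [ 0.4 -0.   0.1] 91.55070111218872
[[394.4, 224.9], [427.0, 113.4], [205.2, 112.7], [237.0, 224.3]]
```

View pics/w9c.png

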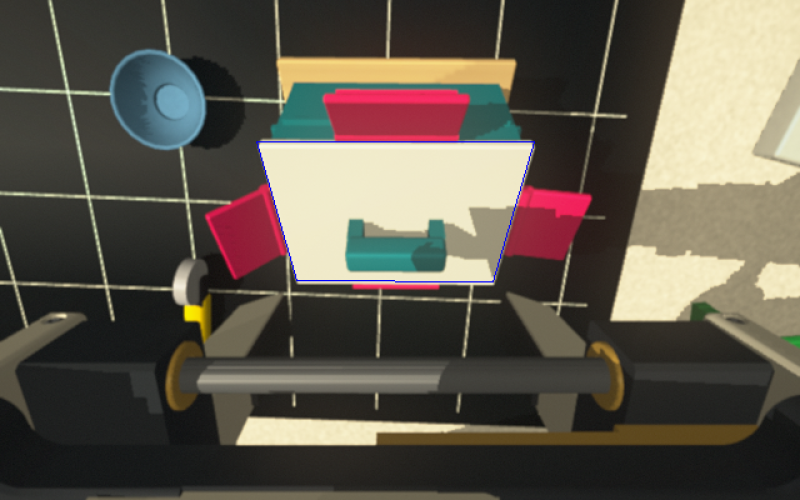

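Overlay check in w9c: the plate outline coincides exactly with the predicted seated pose, with rim at (535,-213,131). The front clip shows only its thin edge at (395,287), so it is shut. The back clip at (397,117) and both side clips at (245,232) and (548,224) are still up. Back clip next.

Call:
{"api": "step_arm", "payload": {"deltas": [20, 0, -10, 0, 0, 21, 0, -20, 0, 0, 0, 0, -20, 0, 0, 0, 0, -16, 0, 0, 0, 0, 0, 0, 0, 10, 0, 0, 0, 0, 15, 0, 0, 0, 0, 15, 0, 0, 0, 0, 12, 0, 0, 0, 0, 8, 0, 0, 0, 0]}}

```text
time: 23.3
tool_pos: [621.7, -213.5, 183.4]
tcp_rot: [3.141, -0.002, 0.041]
contact_force: [-1.2, 0.1, -0.0]
grip_width: 0.8
finger_force: 0.4
```

Call:
{"api": "step_arm", "payload": {"deltas": [0, 0, -8, 0, 0, 0, 0, -8, 0, 0, 0, 0, -8, 0, 0, 0, 0, -8, 0, 0, 0, 0, -6, 0, 0, 0, 0, -3, 0, 0, -2, 0, 0, 0, 0, -2, 0, 0, 0, 0, 0, 0, 0, 0, 0, 0, 0, 0, 0, 0]}}

```text
time: 24.55
tool_pos: [618.8, -213.6, 142.7]
tcp_rot: [3.14, -0.006, 0.041]
contact_force: [7.5, 0.0, 0.7]
grip_width: 0.4
finger_force: 3.6
```

Call:
{"api": "step_arm", "payload": {"deltas": [6, 0, 12, 0, 0, 0, 0, 48, 0, 0, -40, 26, 0, 0, 0, -44, 27, 0, 0, 0, 0, 0, -25, 0, 0, 0, 0, -24, 0, 0, 0, 8, 0, 0, 0, 0, 15, 0, 0, 0, 0, 15, 0, 0, 0, 0, 15, 0, 0, 0]}}

```text
time: 25.8
tool_pos: [538.9, -106.3, 153.3]
tcp_rot: [3.141, -0.001, 0.041]
contact_force: [-0.4, -1.6, 1.2]
grip_width: 0.7
finger_force: 0.8
```

Call:
{"api": "step_arm", "payload": {"deltas": [0, 11, 0, 0, 0, 0, 0, -8, 0, 0, 0, 0, -10, 0, 0, 0, 0, -10, 0, 0, 0, 0, -9, 0, 0, 0, -4, 0, 0, 0, 0, -5, 0, 0, 0, 0, -3, 0, 0, 0, 0, -2, 0, 0, 0, 0, 0, 0, 0, 0]}}

```text
time: 27.05
tool_pos: [538.3, -109.1, 115.3]
tcp_rot: [-3.139, 0.0, 0.041]
contact_force: [0.8, 7.5, -2.2]
grip_width: 0.3
finger_force: 4.1
```

Call:
{"api": "step_arm", "payload": {"deltas": [0, 6, 12, 0, 0, 0, 0, 48, 0, 0, 3, -54, 20, 0, 0, 3, -56, 0, 0, 0, 1, -54, -20, 0, 0, 0, 0, -23, 0, 0, 0, 0, 0, 0, 0, 0, 0, 0, 0, 0, 0, -5, 0, 0, 0, 0, -10, 0, 0, 0]}}

```text
time: 28.3
tool_pos: [545.7, -283.1, 152.9]
tcp_rot: [3.142, -0.0, 0.042]
contact_force: [-1.9, 0.8, 1.3]
grip_width: 0.4
finger_force: 1.0
```

Call:
{"api": "step_arm", "payload": {"deltas": [0, -12, 0, 0, 0, 0, -13, 0, 0, 0, 0, -12, 0, 0, 0, 0, -12, 0, 0, 0, 0, 0, 0, 0, 0, 0, 0, -8, 0, 0, 0, 0, -10, 0, 0, 0, 0, -10, 0, 0, 0, 0, -9, 0, 0, 0, 0, 0, 0, 0]}}

```text
time: 29.55
tool_pos: [545.1, -331.9, 114.2]
tcp_rot: [-3.14, 0.002, 0.041]
contact_force: [0.8, -0.1, 0.9]
grip_width: 0.3
finger_force: 0.0
```

Call:
{"api": "step_arm", "payload": {"deltas": [0, 4, 0, 0, 0, 0, 5, 0, 0, 0, 0, 4, 0, 0, 0, 0, 3, 0, 0, 0, 0, 1, 0, 0, 0, 0, 0, 0, 0, 0, 0, 0, 0, 0, 0, 0, 0, 0, 0, 0, 0, 0, 0, 0, 0, 0, 0, 0, 0, 0]}}

```text
time: 30.8
tool_pos: [545.5, -315.3, 115.4]
tcp_rot: [3.142, -0.0, 0.041]
contact_force: [1.7, -2.0, -1.6]
grip_width: 0.3
finger_force: 1.4
```

Call:
{"api": "step_arm", "payload": {"deltas": [0, 1, 0, 0, 0, 0, 1, 0, 0, 0, 0, 1, 0, 0, 0, 0, 0, 0, 0, 0, 0, 0, 0, 0, 0, 0, 0, 0, 0, 0, 0, 0, 0, 0, 0, 0, 0, 0, 0, 0, 0, 0, 0, 0, 0, 0, 0, 0, 0, 0]}}

```text
time: 32.05
tool_pos: [545.7, -314.8, 116.0]
tcp_rot: [3.137, -0.001, 0.04]
contact_force: [1.2, -10.9, -1.6]
grip_width: 0.6
finger_force: 5.3
```

Call:
{"api": "step_arm", "payload": {"deltas": [0, -8, 5, 0, 0, 0, 0, 40, 0, 0, 0, 0, 50, 0, 0, -5, 40, 30, 0, 0, -10, 40, 9, 0, 0, -10, 30, 0, 0, 0, 0, 0, 0, 0, 0, 0, 0, 0, 0, 0, 0, 0, 0, 0, 0, 0, 0, 0, 0, 0]}}

```text
time: 33.3
tool_pos: [520.6, -211.0, 249.0]
tcp_rot: [-3.141, 0.001, 0.04]
contact_force: [-0.9, -0.2, -0.5]
grip_width: 0.3
finger_force: 0.0
```

```bash
python3 shot.py w10; python3 - <<'E'
from h import *
import pickle
p,o,i=pickle.load(open("pics/w10.pkl","rb"));c=cam(p);im=i.astype(int)
R=cv2.Rodrigues(np.array([0,0,.038]))[0]@cv2.Rodrigues(np.array([0,-.5,0]))[0]
W=lambda L:proj(c,(R@np.array(L,float).T).T+[535,-213,131])
print("plate",W([[-65,-80,8],[65,-80,8],[65,80,8],[-65,80,8]]).round().tolist())
pk=((im[...,0]>90)&(im[...,1]<90)&(im[...,0]-im[...,1]>50)).astype(np.uint8)
k,l,s,cc=cv2.connectedComponentsWithStats(pk)
for j in range(1,k):
    if s[j,4]>15: print(s[j].tolist(),cc[j].round().tolist())
wh=((im[...,0]>150)&(im[...,1]>150)&(im[...,2]>120)).astype(np.uint8);k,l,s,_=cv2.connectedComponentsWithStats(wh)
print("white",[x.tolist() for x in s[1:] if x[4]>2000])
for ph in(0,.14,.4):
    sn,cs=np.sin(ph),np.cos(ph)
    for nm,ax,hh,w in(("a",0,69.5,35),("b",1,84.5,30),("d",1,-84.5,30),("c",0,-69.5,35)):
        sg=np.sign(hh);q=[]
        for e in(-w,w):
            d=hh+sg*(40*sn+2.5*cs);z=3-40*cs+2.5*sn
            q.append([d,e,z] if ax==0 else [e,d,z])
        print(ph,nm,W(q).round().tolist())
E
```

```text
33.3 [ 520.6 -211.   249. ] [-3.141e+00  1.000e-03  4.000e-02] [-0.9 -0.2 -0.5] 0.2942302280128204
plate [[395.0, 226.0], [428.0, 116.0], [207.0, 115.0], [238.0, 226.0]]
[267, 81, 99, 35, 3192] [316.0, 98.0]
[206, 142, 23, 65, 516] [217.0, 176.0]
[402, 145, 24, 62, 498] [414.0, 176.0]
[281, 230, 70, 4, 224] [317.0, 231.0]
white [[514, 0, 126, 156, 16159], [206, 114, 220, 116, 17251], [482, 199, 113, 87, 5834]]
0 a [[361.0, 77.0], [274.0, 77.0]]
0 b [[233.0, 171.0], [221.0, 121.0]]
0 d [[401.0, 171.0], [414.0, 122.0]]
0 c [[348.0, 198.0], [286.0, 198.0]]
0.14 a [[362.0, 71.0], [273.0, 70.0]]
0.14 b [[228.0, 171.0], [214.0, 122.0]]
0.14 d [[406.0, 171.0], [420.0, 122.0]]
0.14 c [[347.0, 202.0], [286.0, 202.0]]
0.4 a [[364.0, 60.0], [272.0, 60.0]]
0.4 b [[217.0, 173.0], [203.0, 124.0]]
0.4 d [[417.0, 174.0], [432.0, 124.0]]
0.4 c [[347.0, 210.0], [287.0, 210.0]]
```

Clips a, b and d measure shut and the lid is still exactly seated. The front clip's tip is hidden from this view, so I'll look at it from the front before handing in.

Call:
{"api": "step_arm", "payload": {"deltas": [-36, -10, 0, 10, 0, -36, -10, 0, 10, 0, -36, -11, 0, 10, 0, -37, -11, 0, 10, 0, 0, 0, -15, 10, 0, 0, 0, -20, 10, 0, 0, 0, -20, 10, 0, 0, 0, -20, 10, 0, 0, 0, -20, 8, 0, 0, 0, -20, 0, 0]}}

```text
time: 34.6
tool_pos: [375.6, -252.7, 133.8]
tcp_rot: [3.141, 0.0, 1.578]
contact_force: [-0.5, -0.9, -0.3]
grip_width: 0.8
finger_force: 0.0
```

Call:
{"api": "step_arm", "payload": {"deltas": [0, 0, -20, 0, 0, 0, 0, -20, 0, 0, 0, 0, -20, 0, 0, 0, 0, 0, 0, 0, 0, 0, 0, 0, 0, 0, 0, 0, 0, 0, 0, 0, 0, 0, 0, 0, 0, 0, 0, 0, 0, 0, 0, 0, 0, 0, 0, 0, 0, 0]}}

```text
time: 35.85
tool_pos: [375.5, -252.3, 74.4]
tcp_rot: [3.142, -0.0, 1.577]
contact_force: [-0.1, -0.5, 0.4]
grip_width: 0.3
finger_force: 0.0
```

```bash
python3 shot.py w11; python3 - <<'E'
from h import *
import pickle
p,o,i=pickle.load(open("pics/w11.pkl","rb"));c=cam(p);im=i.astype(int)
print("cam",(-c[1].T@c[2]).round())
R=cv2.Rodrigues(np.array([0,0,.038]))[0]@cv2.Rodrigues(np.array([0,-.5,0]))[0]
W=lambda L:proj(c,(R@np.array(L,float).T).T+[535,-213,131])
pk=((im[...,0]>60)&(im[...,1]<.5*im[...,0])&(im[...,2]>.25*im[...,0])&(im[...,2]<.8*im[...,0])).astype(np.uint8)
k,l,s,cc=cv2.connectedComponentsWithStats(pk)
for j in range(1,k):
    if s[j,4]>40:
        print(s[j].tolist(),cc[j].round().tolist())
        q=cv2.approxPolyDP(max(cv2.findContours((l==j).astype(np.uint8),0,2)[0],key=len),3,True);print(q.reshape(-1,2).tolist())
print("plate front",W([[-65,-80,8],[-65,80,8]]).round().tolist())
for ph in(0,.14,.3,.5):
    sn,cs=np.sin(ph),np.cos(ph)
    print(ph,"hinge",W([[-72,e,3] for e in(-35,35)]).round().tolist(),"tip out",W([[-69.5-40*sn-2.5*cs,e,3-40*cs+2.5*sn] for e in(-35,35)]).round().tolist())
E
```

```text
35.85 [ 375.5 -252.3   74.4] [ 3.142 -0.     1.577] [-0.1 -0.5  0.4] 0.3131713594742433
cam [ 375. -169.  234.]
[512, 113, 52, 166, 4394] [535.0, 191.0]
[[544, 113], [534, 115], [514, 231], [512, 271], [525, 278], [533, 271], [563, 118]]
plate front [[519.0, 358.0], [594.0, -11.0]]
0 hinge [[516.0, 271.0], [544.0, 121.0]] tip out [[513.0, 238.0], [535.0, 114.0]]
0.14 hinge [[516.0, 271.0], [544.0, 121.0]] tip out [[502.0, 237.0], [522.0, 114.0]]
0.3 hinge [[516.0, 271.0], [544.0, 121.0]] tip out [[490.0, 236.0], [509.0, 114.0]]
0.5 hinge [[516.0, 271.0], [544.0, 121.0]] tip out [[477.0, 236.0], [493.0, 115.0]]
```

The front clip's tip, measured at (534,115) and (514,231), matches the fully shut prediction of (535,114) and (513,238). The robot is clear of everything, so I'll hand it in.

```bash
python3 -c "
from plant import *
print(close_job())"
```

```text
the job is handed in; nothing more can be done
None
```

I handed in the job at about 36 s: the lid is seated on the teal box and released, and all four clips are down as far as camera and push-force checks can show. I didn't touch the cutter, dish or thread cone. The hand-in gave no pass or fail result.

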